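Hang the press handwheel on its sprung J-hook

TASK

Pressing is done for today: put the large loose press handwheel away. Lift it out of the wooden stand by its rim, pass the rim over the nose of the J-hook on the grey post and press it down gently past the spring keeper until the wheel hangs quietly in the bottom of the hook with the keeper shut above the rim. Feel your way, since the hook may be clamped a little higher or lower: never push or knock the wheel against the hook and its post with more than about 12 newtons, let go only when the hook carries it, so that it does not drop or swing, and leave everything else on the bench where it is.

Things in the scene. Friction and masses are not known exactly. Their poses are not given: they have to be found in the camera images.
- wheel: the wheel to hang: black three-spoke handwheel, 250 mm across, about 0.36 kg, standing in one of the stand's grooves, lowest point 12 mm above the bench. Origin at its centre, x along its axis, z up as it stands. One spoke points to -z, the others 30 degrees above +y and -y (18 mm wide, 9 thick): the top 120 degrees of rim are free. Hub 30 mm across, 30 mm long.
- wheel_rim (a point): point in the middle of the large wheel's rim, at its top as it stands (118 mm from the wheel's centre along its +z; axes as the wheel's). The rim has flat sides to pinch, 14 mm apart along the wheel's x; it is 14 mm deep radially (inner radius 111, outer 125 mm).
- stand: beech stand, 190 x 190 mm, fixed, with three parallel grooves along its y (at x = -62, 0, +62 mm; 16 mm wide, floor 12 mm and cheeks 54 mm above the bench). Origin at the centre of its underside. Large wheel, small wheel and pressing board stand in the grooves in any order.
- rack: grey steel post, 30 x 30 mm, 310 mm high, on a bolted foot; a J-hook is clamped to its front, which looks along its -x. Origin on the post's axis at bench level. Hook plate face at x = -20 mm; the 8 mm round rod runs out along -x at y = 0, sloping down to a flat crook bottom (x = -42 to -63 mm), then straight up as the nose, inner side x = -68, outer -76 (tip -78) mm.
- hook_mid (a point): point fixed to the rack at its x = -59, y = 0, 272 mm above the bench, axes as the rack's: the mean place of the crook bottom, on which the rim's inside comes to rest. The true crook bottom lies up to 16 mm higher or lower; how much is not reported: feel it (or look). Nose tip 41 mm above the true crook bottom. Hung, the wheel's centre is 111 mm below it, near x = -60 mm.
- keeper (a joint): the hook's spring keeper: steel flap 14 mm wide, 50 mm long, closing the mouth; pivot at the rack's x = -24 mm, 64 mm above the crook bottom, sloping down to just behind the nose, 36 mm above it. Rad: 0 shut, to 0.85 as its end is pushed down and in. Opening takes about 8 N, more than the wheel's weight. Pass it with the rim's middle at x = -57 to -60 mm; it snaps shut about 4 mm before home.
- small_wheel: smaller handwheel of the same make, 130 mm across, 14 mm thick, standing in another groove of the stand; origin at its centre. Stays.
- press_board: plywood pressing board 14 x 150 x 110 mm standing on edge in another groove of the stand; origin at the centre of its underside. Stays.
- paste_jar: glass paste jar, 72 mm across, 85 mm high, origin at the centre of its underside. Stays.
- brush_cup: white cup, 74 mm across, 95 mm high, with a brush standing in it up to 195 mm; origin at the centre of its underside. Stays.
- weight: brass weight 75 x 45 x 30 mm with a knob up to 48 mm, origin at the centre of its underside. Stays.
- folder: bone folder, 160 x 22 x 4 mm, flat on the mat, origin at the centre of its underside. Stays.
- old_book: old book lying flat, 160 x 115 x 42 mm, origin at the centre of its underside. Stays.
- clamp: spring clamp lying flat, 160 x 85 x 20 mm, origin at the centre of its underside. Stays.

How it is judged (in metres and radians):
On the way, in this order (a step that is already met when the one before it is completed fails the run):
1. the wheel is lifted clear of the stand in the gripper (height (world z) of wheel above 0.19 m and contact force between the fingers and wheel above 1 N), for 0.1 s.
2. the rim presses the keeper open (value of joint keeper above 0.3 rad and contact force between wheel and rack above 1 N).
At the end, for the whole second after the job is handed in: The large wheel hangs still by its rim in the hook's bottom under the shut keeper (within 0.08 rad): centre 30 to 70 mm in front of the post's axis, within 30 mm sideways, 135 to 185 mm above the bench, upright within 12 degrees, borne by the hook, below 0.05 m/s and 0.6 rad/s (x of wheel in the frame of rack between -0.07 and -0.03 m and y of wheel in the frame of rack between -0.03 and 0.03 m and z of wheel in the frame of rack between 0.135 and 0.185 m and value of joint keeper below 0.08 rad and contact force between wheel and rack above 1.5 N and angle between wheel's own x axis and vertical above 1.35 rad and linear speed of wheel below 0.05 m/s and angular speed of wheel below 0.6 rad/s); the robot touches nothing.
It fails at once if the wheel is pushed or knocked against hook or post with more than 12 N (contact force between wheel and rack above 12 N).
It fails at once if the wheel is dropped: it falls or swings faster than 0.2 m/s with no finger on it (contact force between the fingers and wheel below 0.1 N and linear speed of wheel above 0.2 m/s).
It fails at once if a bystander is moved by more than 30 mm (distance of any of small_wheel, press_board, paste_jar, brush_cup, weight, folder, old_book, clamp from where it was at the start of the episode above 0.03 m).
It also fails if it takes over 64 s, if anything falls off the work surface, if the arm or the gripper's body presses on something with over 40 N, if the wrist force passes 120 N, or if a joint passes its speed limit or range.

ROBOT

A 6-joint arm with a two-finger parallel gripper is mounted at the origin on the work surface. World frame = base frame: x ahead of the robot, y to its left, z up, the work surface at z = 0. Lengths are in mm, angles in rad, forces in N, time in s.
With the tool pointing down it reaches from about 250 to 775 mm from the base axis. Payload 4 kg.
Tool frame: the origin (TCP) lies between the finger pads; the fingertips stand 14 mm ahead of it and the grasp point (between the pads) lies 5 mm behind it; z points along the fingers, y is the line along which they close (so a half turn about z gives the same grasp; the last joint's range is limited). The gripper opens to 94 mm and grips with 3 to 60 N. Pads are 16 mm wide; open, the fingers measure 119 mm over their backs; the gripper's body (75 mm by 177 mm) begins 78 mm behind the grasp point.
Start: joints at [1.141, 0.087, 1.371, -0, 1.684, -0.103], TCP at [176.567, 520.906, 219.506] pointing down, gripper open.
Joint ranges: [-3.1, 3.1], [-0.76, 2.03], [0.27, 2.55], [-1.08, 4.22], [0.17, 2.65], [-2.57, 2.57]. Speed limits (rad/s): [2.79, 2.79, 3.14, 3.14, 3.14, 3.14].

INTERFACE

Orientations are given as a rotation vector (axis times angle).
In Python, from workcell import sensors, optics, r gives the robot as it stands.
- The arm moves only by the tool move_arm, never from a script. Its argument "series" is a list of rows, each a list of 7 numbers: the turn, a rotation vector about the tool's x, y, z in rad, then the shift along the tool's x, y, z in mm, then the opening, from 0 (shut) to 1 (fully open). A call has 1 to 8 rows; each row shifts and turns the commanded pose from where the row before left it, along the tool's axes as they then stand; what a row does not reach is not made up. A row lasts 1/8 s, in which the tool goes at most 62.5 mm and 10.7 degrees, less where a joint would pass 70% of its speed; a pose out of reach is approached as far as the arm can. A call with a gripper value outside its range is refused whole. The fingers move at their own pace and stop on an object; "squeeze" is the grip in N (left out, the last holds). Time passes only in rows, so rows that do not move let the fingers close. It gives the time, the measured TCP pose, the force, the opening and the grip force at its end, in the units of the state.
- sensors.read_state(): the state, without advancing time (a new reading comes with each control period).
- optics.grab_frame(name): name is "side" or "top" or "wrist"; returns the picture (420x560x3 uint8, red, green, blue); there is no depth.
- optics.camera_params(name): a dict with "camera_matrix" (3x3 intrinsics, pixels), "cam_to_world" (4x4, takes a point from camera to world coordinates). Camera axes: x right, y down, z forward; pixel columns grow to the right and rows downward; lengths in mm; the calibration is good to about 2 mm. A picture is of the moment at which its call begins: read the wrist's pose just before it. camera_params takes no time and is no camera call; for the wrist camera it gives the pose at the moment of the call.
- r.finish_job(): hands the job in; it is judged then, once.
The state is a dict: "time": time; "joint_pos": joint angles; "qd": joint speeds; "joint_torque": joint torques, N m; "ee_pos": TCP position; "eef_rot": TCP orientation; "contact_force": force on the tool from outside, world axes, zero at the start; "torque": the same for the moment, N m; "gripper_width": finger opening in mm; "gripper_force": force on a finger pad.
Only numpy, scipy, OpenCV 4.12 (cv2) and the standard library are available. Lean on these libraries where they do the work, as an engineer would, in place of code of your own. Each camera call takes 0.05 s, during which the arm holds its last target. There are 200 camera calls.

## Working session

There is one attempt and no reset: what is moved stays moved. The work goes in short steps, Python scripts to look and compute and a tool call to move; the robot and the scene stay as the last step left them, time stands still between calls to the robot, and variables do not carry over. Pictures are saved under pics/ and viewed, at most 14 in all, crops included, and the job is handed in when it is done.

Besides the shell and the picture viewer there is one more tool, called after "Emit:" as a command line: name --pt "numbers of a row" for each row, then --argument value for the rest. move_arm: Moves the arm, as the interface text tells. Its arguments: {"type":"object","properties":{"series":{"type":"array"},"squeeze":{"type":"number"}},"required":["series"]}

```bash
mkdir -p pics; ls; python3 - <<'E'
from workcell import sensors,optics,r
import cv2,numpy as np
np.set_printoptions(precision=4,suppress=True)
s=sensors.read_state()
print(s)
for n in("side","top"):
    f=optics.grab_frame(n); cv2.imwrite(f"pics/{n}0.png",f[:,:,::-1])
    p=optics.camera_params(n); print(n,p)
E
```

```text
pics
{'time': 0.0, 'joint_pos': array([ 1.1409,  0.0879,  1.3723, -0.    ,  1.6836, -0.1031]), 'qd': array([-0.0008,  0.0001,  0.0004,  0.0017,  0.0003, -0.    ]), 'joint_torque': array([ -0.0009, -34.0183, -30.2426,   0.0716,   0.0329,  -0.0002]), 'ee_pos': array([176.3581, 520.4113, 218.3109]), 'eef_rot': array([-0.511 , -3.0992,  0.0033]), 'contact_force': array([-0.2961, -0.3398, -0.4524]), 'torque': array([ 0.0188, -0.0105,  0.0401]), 'gripper_force': 0.0, 'gripper_width': 93.71211436389147}
side {'camera_matrix': array([[398.4648,   0.    , 281.2927],
       [  0.    , 398.4648, 212.9771],
       [  0.    ,   0.    ,   1.    ]]), 'cam_to_world': array([[   0.7091,   -0.5051,    0.492 ,  -49.1634],
       [  -0.705 ,   -0.4968,    0.506 , -629.3577],
       [  -0.0111,   -0.7057,   -0.7084, 1083.5119],
       [   0.    ,    0.    ,    0.    ,    1.    ]])}
top {'camera_matrix': array([[402.4629,   0.    , 287.0717],
       [  0.    , 402.4629, 207.9286],
       [  0.    ,   0.    ,   1.    ]]), 'cam_to_world': array([[  -0.029 ,   -0.9946,    0.1001,  375.275 ],
       [  -0.9996,    0.0287,   -0.0039,    0.2157],
       [   0.001 ,   -0.1002,   -0.995 , 1626.3771],
       [   0.    ,    0.    ,    0.    ,    1.    ]])}
```

View pics/side0.png

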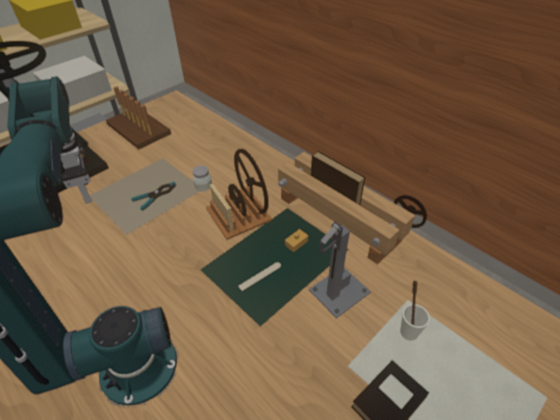

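View pics/top0.png

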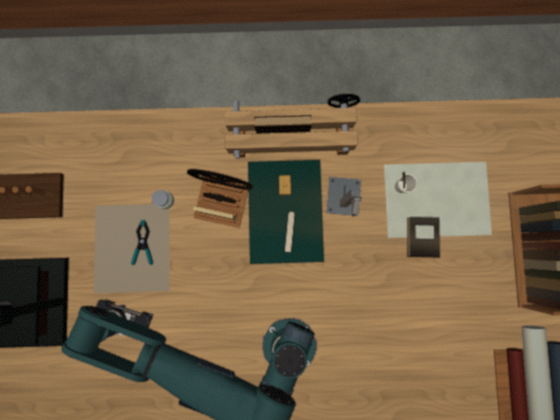

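The wheel stands in the stand's farthest groove: top view (188,172)–(252,187), side view around (252,180). The rack foot is at top (344,197), with the hook at side (330,237). I'll view enlarged crops next.

```bash
python3 - <<'E'
import cv2,numpy as np
t=cv2.imread('pics/top0.png')[150:240,170:370]; s=cv2.imread('pics/side0.png')[140:320,195:375]
cv2.imwrite('pics/topc.png',cv2.resize(t,None,fx=4,fy=4,interpolation=2))
cv2.imwrite('pics/sidec.png',cv2.resize(s,(600,600),interpolation=2))
E
```

```text
(no output)
```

View pics/topc.png

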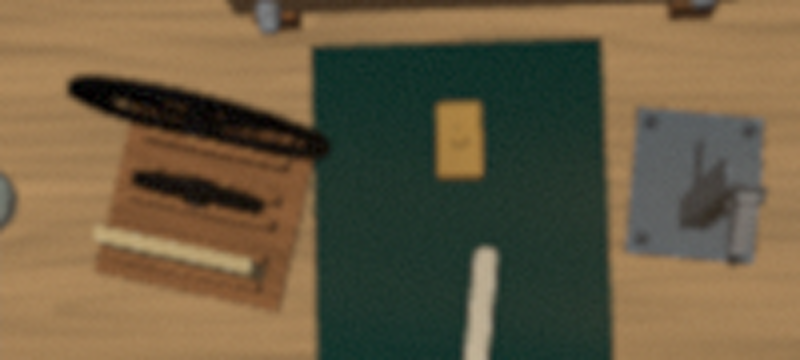

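View pics/sidec.png

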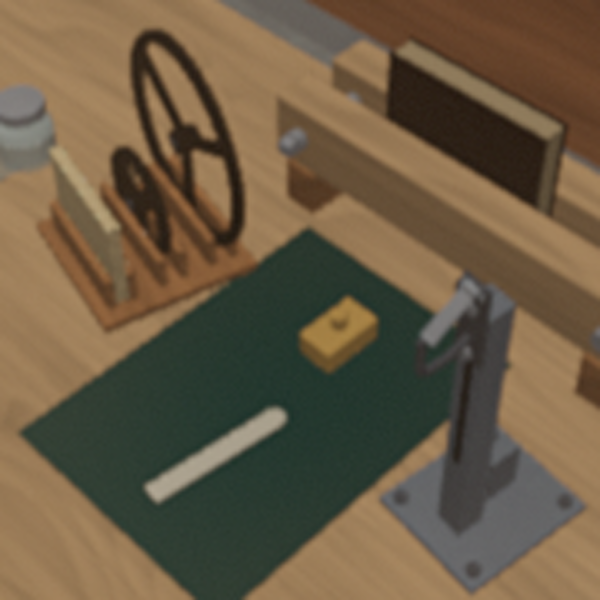

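```bash
cat > h.py <<'E'
import numpy as np,cv2
from workcell import sensors,optics,r
np.set_printoptions(precision=3,suppress=True)
def ray(n,uv,P=None):
    P=P or optics.camera_params(n); T=P["cam_to_world"]
    d=T[:3,:3]@np.linalg.solve(P["camera_matrix"],[uv[0],uv[1],1.]); return T[:3,3],d
def onz(n,uv,z,P=None):
    o,d=ray(n,uv,P); return o+d*(z-o[2])/d[2]
def tri(rays):
    A=np.zeros((3,3));b=np.zeros(3)
    for o,d in rays:
        d=d/np.linalg.norm(d);M=np.eye(3)-np.outer(d,d);A+=M;b+=M@o
    return np.linalg.solve(A,b)
def proj(n,p,P=None):
    P=P or optics.camera_params(n); c=np.linalg.inv(P["cam_to_world"])@np.r_[p,1]; q=P["camera_matrix"]@c[:3]; return q[:2]/q[2]
tc=lambda x,y:(170+x/4-.375,150+y/4-.375)
sc=lambda x,y:(195+x*.3-.35,140+y*.3-.35)
E
python3 - <<'E'
from h import *
f=cv2.imread('pics/top0.png'); m=(f.max(2)<45)[150:200,180:260].astype(np.uint8)
ys,xs=np.nonzero(m[:,:]); 
n,l,st,c=cv2.connectedComponentsWithStats(m); print(st,c)
i=1+np.argmax(st[1:,4]); ys,xs=np.nonzero(l==i); xs=xs+180;ys=ys+150
for e in(xs.min(),xs.max()): print(e,ys[xs==e].mean())
a=onz('top',(xs.min()-.5,ys[xs==xs.min()].mean()),137);b=onz('top',(xs.max()+.5,ys[xs==xs.max()].mean()),137)
print(a,b,np.linalg.norm(a-b),(a+b)/2,np.degrees(np.arctan2(*(a-b)[:2])))
print('hub side',onz('side',sc(184,137),137))
print('tip',onz('side',sc(150,33),262))
for p in[(640,108),(763,120),(757,262),(628,255)]: print('foot',onz('top',tc(*p),8))
for p in[(382,500),(472,592),(583,505)]: print('foot s',onz('side',sc(*p),8))
print('post top R',onz('side',sc(515,297),310),'front',onz('side',sc(485,315),310))
print('bar',onz('top',tc(745,262),320),onz('top',tc(750,190),330))
E
```

```text
[[   0    0   80   50 3426]
 [  70   13    1    1    1]
 [  73   13    1    1    1]
 [  77   13    1    1    1]
 [  73   15    1    1    1]
 [   8   20   65   21  479]
 [  24   43   28    7   91]] [[39.548 23.341]
 [70.    13.   ]
 [73.    13.   ]
 [77.    13.   ]
 [73.    15.   ]
 [39.466 28.683]
 [36.374 46.615]]
188 172.0
252 186.0
[671.397 363.837 137.   ] [611.292 121.152 137.   ] 250.0166475511839 [641.345 242.495 137.   ] 13.910292626736549
hub side [644.833 246.457 137.   ]
tip [638.966 280.409 262.   ]
foot [ 661.273 -183.2      8.   ]
foot [ 645.306 -307.86     8.   ]
foot [ 500.622 -294.962    8.   ]
foot [ 511.464 -165.148    8.   ]
foot s [ 516.716 -169.898    8.   ]
foot s [ 501.023 -294.196    8.   ]
foot s [ 647.301 -309.722    8.   ]
post top R [ 571.947 -245.539  310.   ] front [ 540.555 -240.81   310.   ]
bar [ 476.739 -228.287  320.   ] [ 534.424 -233.298  330.   ]
```

Top view: the wheel's centre is at about (642,243,137) with its plane 13.9° off world y, and the measured 250 mm span matches the given size. The rack faces roughly −x, yaw about −6°, with its post near (555,−236). I'll look at the hook from close up with the wrist camera before grasping.

```bash
cat >> h.py <<'E'
from scipy.spatial.transform import Rotation as R
def rel(p,M):
    "turn (about tool) and shift (tool axes, before turn) from the present pose to p, M"
    s=sensors.read_state(); C=R.from_rotvec(s['eef_rot']).as_matrix()
    w=R.from_matrix(C.T@M).as_rotvec(); return w, C.T@(np.array(p)-s['ee_pos']), M.T@(np.array(p)-s['ee_pos'])
def frame(z,y):
    z=np.array(z,float)/np.linalg.norm(z); y=np.array(y,float); y-=z*(y@z); y/=np.linalg.norm(y)
    return np.c_[np.cross(y,z),y,z]
E
python3 - <<'E'
from h import *
s=sensors.read_state();C=R.from_rotvec(s['eef_rot']).as_matrix();print(C)
P=optics.camera_params('wrist');T=P['cam_to_world'];print(P['camera_matrix'][0]);print(C.T@T[:3,:3],C.T@(T[:3,3]-s['ee_pos']))
E
```

```text
[[-0.947  0.321 -0.001]
 [ 0.321  0.947 -0.002]
 [ 0.    -0.002 -1.   ]]
[292.36    0.    275.257]
[[-0.001 -0.964 -0.265]
 [ 1.    -0.001 -0.001]
 [ 0.001 -0.265  0.964]] [  77.08    -0.022 -165.409]
```

```bash
python3 - <<'E'
from h import *
M=frame([0,-.6,-.8],[1,0,0]); w,a,b=rel([495,-130,380],M); print(M,w,np.degrees(np.linalg.norm(w)),a,b)
E
```

```text
[[ 0.   1.   0. ]
 [ 0.8  0.  -0.6]
 [-0.6  0.  -0.8]] [ 0.398 -0.556  1.199] 79.08141115796055 [-510.55  -514.071 -160.661] [-617.326  318.626  261.016]
```

Emit:
move_arm --pt "0.05 -0.07 0.15 0 0 -10 0.6" --pt "0.05 -0.07 0.15 0 0 -10 0.6" --pt "0.05 -0.07 0.15 0 0 -10 0.6" --pt "0.05 -0.07 0.15 0 0 -10 0.6" --pt "0.05 -0.07 0.15 0 0 0 0.6" --pt "0.05 -0.07 0.15 0 0 0 0.6" --pt "0.05 -0.07 0.15 0 0 0 0.6" --pt "0.05 -0.07 0.15 0 0 0 0.6"

```text
time: 1.1
ee_pos: [174.0, 525.6, 258.3]
eef_rot: [1.854, 1.842, -0.621]
contact_force: [-0.1, -0.1, -0.6]
gripper_width: 56.6
gripper_force: 0.0
```

Emit:
move_arm --pt "0 0 0 -44 23 16 0.6" --pt "0 0 0 -44 23 16 0.6" --pt "0 0 0 -44 23 16 0.6" --pt "0 0 0 -44 23 16 0.6" --pt "0 0 0 -44 23 16 0.6" --pt "0 0 0 -44 23 16 0.6" --pt "0 0 0 -44 23 16 0.6" --pt "0 0 0 -44 23 16 0.6"

```text
time: 2.1
ee_pos: [358.1, 165.5, 368.9]
eef_rot: [1.851, 1.849, -0.619]
contact_force: [0.3, 0.4, -0.2]
gripper_width: 56.6
gripper_force: 0.0
```

```bash
python3 - <<'E'
from h import *
M=frame([0,-.6,-.8],[1,0,0]); print(rel([495,-130,380],M),sensors.read_state()['ee_pos'],sensors.read_state()['joint_pos'])
E
```

```text
(array([ 0.   ,  0.003, -0.001]), array([-242.468,  137.108,  169.099]), array([-243.089,  136.859,  168.407])) [358.141 165.515 368.872] [ 0.689  0.004  1.297 -0.608  2.191  0.417]
```

Emit:
move_arm --pt "0 0 0 -40 23 28 0.6" --pt "0 0 0 -40 23 28 0.6" --pt "0 0 0 -40 23 28 0.6" --pt "0 0 0 -40 23 28 0.6" --pt "0 0 0 -40 22 28 0.6" --pt "0 0 0 -40 22 28 0.6" --pt "0 0 0 0 0 0 0.6" --pt "0 0 0 0 0 0 0.6"

```text
time: 3.1
ee_pos: [492.9, -125.7, 378.7]
eef_rot: [1.853, 1.849, -0.619]
contact_force: [0.7, 0.3, -1.1]
gripper_width: 56.4
gripper_force: 0.0
```

```bash
python3 - <<'E'
from h import *
import pickle
s=sensors.read_state();print(s['ee_pos'],s['joint_pos'])
P=optics.camera_params('wrist');f=optics.grab_frame('wrist');pickle.dump(P,open('w1.pkl','wb'));cv2.imwrite('pics/w1.png',f[:,:,::-1])
E
```

```text
[ 492.929 -125.653  378.736] [ 0.041 -0.026  1.307 -0.67   1.826 -0.144]
```

View pics/w1.png

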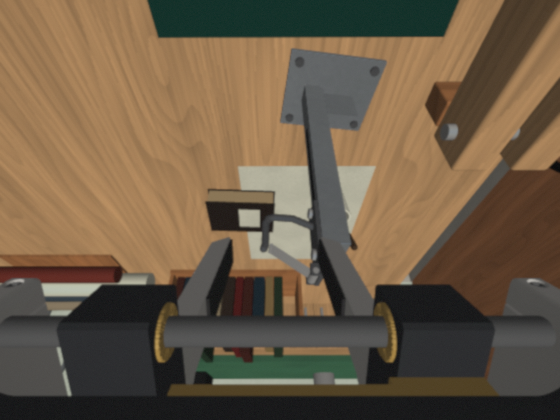

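The image is upside down. The post runs from (310,90) to (330,240), the crook bottom is near (275,217), the nose near (265,247), and the keeper goes from (265,243) to (315,275). I'll enlarge the hook.

```bash
python3 - <<'E'
import cv2
f=cv2.imread('pics/w1.png')[195:295,250:370]
cv2.imwrite('pics/w1c.png',cv2.resize(f,None,fx=6,fy=6,interpolation=2))
E
```

```text
(no output)
```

View pics/w1c.png

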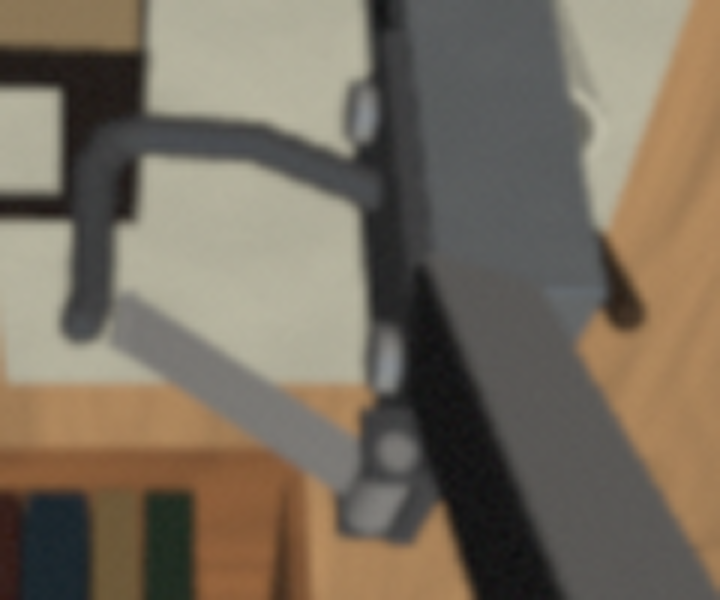

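```bash
cat > m.py <<'E'
from h import *
import pickle
P=pickle.load(open('w1.pkl','rb'))
wc=lambda x,y:(250+x/6-.42,195+y/6-.42)
a=onz('wrist',wc(428,262),310,P);b=onz('wrist',wc(600,288),310,P);print('post top +y corners',a,b,np.linalg.norm(a-b))
# triangulate with side
pairs={'nosetip':((82,338),(421,345)),'keeper_end':((118,318),(428,338))}
for psi in(-5,-6.5):
    ps=np.radians(psi);ux=np.array([np.cos(ps),np.sin(ps),0]);uy=np.array([-ux[1],ux[0],0])
    for ax in [(a+b)/2-15*uy]:
        print(psi,'axis',ax)
        for nm,q in dict(nose=(82,340),crooktop_in=(165,150),crook2=(240,155),nose_in=(112,250),nose_out=(72,250),rodpost=(375,205),plate=(370,260),keep_end=(112,340),pivot=(395,455)).items():
            o,d=ray('wrist',wc(*q),P); t=((ax-o)@uy)/(d@uy); p=o+d*t; print(nm,(p-ax)@ux,p[2])
E
python3 m.py
```

```text
post top +y corners [ 537.936 -211.743  310.   ] [ 568.007 -220.08   310.   ] 31.205287115712995
-5 axis [ 551.664 -230.854  310.   ]
nose -71.46733433086861 317.26780742805124
crooktop_in -57.24838241222024 276.9824694942945
crook2 -43.42215826346584 277.27705699874724
nose_in -66.65935630809884 299.10239165125984
nose_out -73.65757782613235 299.4761743469969
rodpost -19.08545320056944 286.9401612880813
plate -20.903943982285263 298.747285988336
keep_end -66.40173983802377 317.0267410135433
pivot -19.619458545502887 336.26230873089827
-6.5 axis [ 551.273 -230.815  310.   ]
nose -71.17022565119345 318.3259391194735
crooktop_in -57.014190982269916 278.06270496495654
crook2 -43.21012554222266 278.09536040921284
nose_in -66.38806506639698 300.2113689049134
nose_out -73.34717187680535 300.69828993193306
rodpost -18.8184652958888 287.2801355558181
plate -20.645220348749294 299.09515175789176
keep_end -66.13170102802421 318.0117774289061
pivot -19.354967284385353 336.51480946621274
```

The numbers agree with each other: crook bottom at z≈274–278, nose tip about 40 mm above it, post axis near (552,−233). I'll take one steeper view to fix x and y.

Emit:
move_arm --pt "0 0.161 0 0 0 0 0.6" --pt "0 0.161 0 0 0 0 0.6" --pt "0 0.161 0 0 0 0 0.6" --pt "0 0.161 0 0 0 0 0.6" --pt "0 0 0 -27 4 -7 0.6" --pt "0 0 0 -27 4 -7 0.6" --pt "0 0 0 0 0 0 0.6" --pt "0 0 0 0 0 0 0.6"

```text
time: 4.15
ee_pos: [501.2, -178.3, 393.4]
eef_rot: [2.219, 2.221, 0.0]
contact_force: [0.7, -0.2, -0.6]
gripper_width: 56.2
gripper_force: 0.0
```

```bash
python3 - <<'E'
from h import *
import pickle
s=sensors.read_state();print(s['ee_pos'],s['joint_pos'])
P=optics.camera_params('wrist');f=optics.grab_frame('wrist')[:,:,::-1];pickle.dump(P,open('w2.pkl','wb'));cv2.imwrite('pics/w2.png',f)
for p in [(480,-228,318),(553,-235,310)]: print(proj('wrist',np.array(p,float),P))
u,v=proj('wrist',np.array([520.,-232,310]),P);u,v=int(u)-65,int(v)-50;print(u,v)
cv2.imwrite('pics/w2c.png',cv2.resize(f[max(v,0):v+100,u:u+130],None,fx=6,fy=6,interpolation=2))
E
```

```text
[ 501.226 -178.26   393.398] [-0.448  0.079  1.036 -0.     2.025 -0.449]
[251.817 273.666]
[330.088 276.29 ]
230 223
```

View pics/w2c.png

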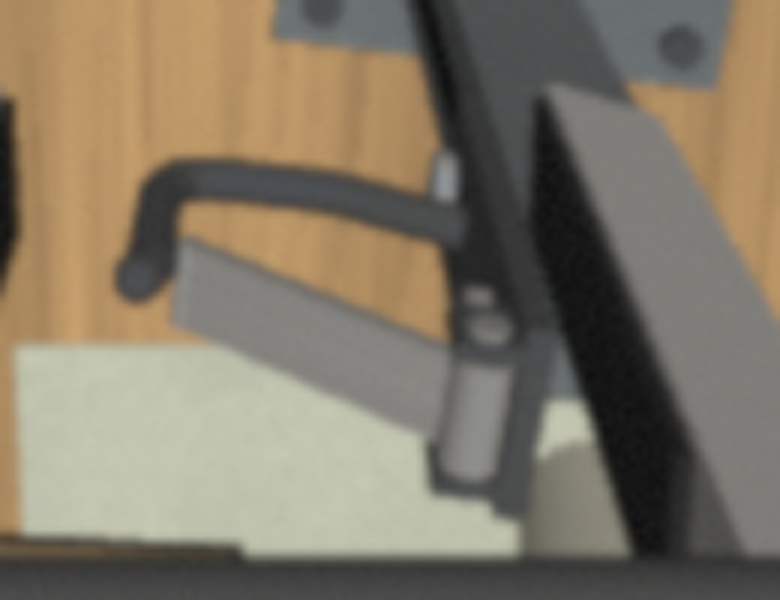

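```bash
python3 - <<'E'
from h import *
import pickle
P1=pickle.load(open('w1.pkl','rb'));P2=pickle.load(open('w2.pkl','rb'))
c1=lambda x,y:(250+x/6-.42,195+y/6-.42); c2=lambda x,y:(230+x/6-.42,223+y/6-.42)
for n,a,b in[('nose tip',(82,328),(137,280)),('keep +y',(130,293),(188,240)),('keep -y',(112,345),(172,325)),('keep in +y',(362,455),(450,345)),('crook bend',(258,140),(322,185)),('low corner',(100,150),(165,185))]:
    r1=ray('wrist',c1(*a),P1);r2=ray('wrist',c2(*b),P2);p=tri([r1,r2]);print(n,p,proj('wrist',p,P1)-c1(*a))
E
```

```text
nose tip [ 480.359 -225.34   314.544] [-0.017  0.001]
keep +y [ 488.295 -220.568  310.555] [-0.265  0.017]
keep -y [ 485.379 -233.774  313.076] [ 0.104 -0.007]
keep in +y [ 525.815 -222.632  339.413] [-0.074 -0.001]
crook bend [ 510.851 -227.871  273.353] [-0.935  0.041]
low corner [ 482.538 -226.527  276.493] [-0.145  0.009]
```

```bash
cat >> h.py <<'E'
def grasp(c,yaw,th=20,back=0):
    "TCP pose holding the rim th degrees off its top, wheel centre c, wheel yaw (deg)"
    a=np.radians(yaw);ax=np.array([np.cos(a),np.sin(a),0]);u=np.array([-ax[1],ax[0],0]);t=np.radians(th);Z=np.array([0,0,1.])
    z=np.sin(t)*u-np.cos(t)*Z; return np.array(c)-z*(118-5+back), frame(z,ax)
E
python3 - <<'E'
from h import *
p,M=grasp([642,243,137],-13.9,20,90);print(p,M);w,a,b=rel(p,M);print(w,a,b)
E
```

```text
[625.321 175.603 327.758] [[ 0.226  0.971  0.082]
 [ 0.912 -0.24   0.332]
 [ 0.342 -0.    -0.94 ]]
[-0.041  0.348  0.241] [353.768 124.39   65.461] [328.281  35.514 189.421]
```

Emit:
move_arm --pt "0 0 0 44 15 3 0.6" --pt "0 0 0 44 15 3 0.6" --pt "0 0 0 44 15 3 0.6" --pt "0 0 0 44 15 3 0.6" --pt "0 0 0 44 15 3 0.6" --pt "0 0 0 44 15 3 0.6" --pt "0 0 0 44 15 3 0.6" --pt "0 0 0 44 15 3 0.6"

```text
time: 5.2
ee_pos: [621.0, 174.9, 369.2]
eef_rot: [2.219, 2.221, 0.0]
contact_force: [0.8, -0.5, 0.3]
gripper_width: 56.2
gripper_force: 0.0
```

Emit:
move_arm --pt "-0.01 0.087 0.06 0 0 0 0.6" --pt "-0.01 0.087 0.06 0 0 0 0.6" --pt "-0.01 0.087 0.06 0 0 0 0.6" --pt "-0.01 0.087 0.06 0 0 0 0.6" --pt "0 0 0 0 0 0 0.6" --pt "0 0 0 0 0 0 0.6"

```text
time: 5.95
ee_pos: [621.2, 172.9, 369.4]
eef_rot: [-2.283, -1.789, -0.401]
contact_force: [-0.0, 0.5, -1.1]
gripper_width: 56.5
gripper_force: 0.0
```

```bash
python3 - <<'E'
from h import *
p,M=grasp([642,243,137],-13.9,20,90);print(rel(p,M),sensors.read_state()['joint_pos'])
P=optics.camera_params('wrist');f=optics.grab_frame('wrist')[:,:,::-1].copy();cv2.imwrite('pics/g1.png',f)
import pickle;pickle.dump(P,open('g1.pkl','wb'))
a=np.radians(-13.9);ax=np.array([np.cos(a),np.sin(a),0]);u=np.array([-ax[1],ax[0],0])
for t in(-30,-20,-10,0,10,20,30):
  for s in(-7,7):
    T=np.radians(t);q=np.array([642,243,137])+125*(np.sin(T)*u+np.cos(T)*np.array([0,0,1]))+s*ax
    x,y=proj('wrist',q,P);cv2.circle(f,(int(round(x)),int(round(y))),2,(0,0,255),-1)
cv2.imwrite('pics/g1m.png',f)
E
```

```text
(array([-0.   ,  0.002,  0.001]), array([-10.751,   3.334,  40.377]), array([-10.815,   3.337,  40.36 ])) [0.008 0.209 0.977 0.35  1.849 0.365]
```

View pics/g1m.png

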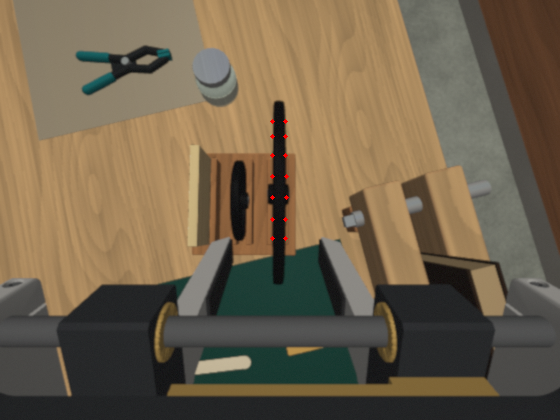

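The predicted rim edges land on both sides of the wheel (hub at (279,193)), so I'll grasp.

Emit:
move_arm --pt "0 0 0 -11 3.3 20 0.6" --pt "0 0 0 0 0 30 0.6" --pt "0 0 0 0 0 30 0.6" --pt "0 0 0 0 0 25 0.6" --pt "0 0 0 0 0 25 0.6" --pt "0 0 0 0 0 0 0.6" --pt "0 0 0 0 0 0 0.6"

```text
time: 6.88
ee_pos: [633.4, 204.7, 244.3]
eef_rot: [-2.284, -1.788, -0.403]
contact_force: [0.7, -0.1, 0.1]
gripper_width: 57.0
gripper_force: 0.0
```

Emit:
move_arm --pt "0 0 0 0 0 0 0.3" --pt "0 0 0 0 0 0 0.2" --pt "0 0 0 0 0 0 0.1" --pt "0 0 0 0 0 0 0" --pt "0 0 0 0 0 0 0" --pt "0 0 0 0 0 0 0" --squeeze 55

```text
time: 7.62
ee_pos: [633.1, 204.1, 243.2]
eef_rot: [-2.284, -1.786, -0.401]
contact_force: [-0.6, -0.3, 0.6]
gripper_width: 13.4
gripper_force: 55.0
```

```bash
python3 - <<'E'
from h import *
p,M=grasp([642,243,137],-13.9,20,0);print(rel(p,M));s=sensors.read_state();print(s['contact_force'],s['torque'],s['gripper_width'])
E
```

```text
(array([ 0.   ,  0.001, -0.001]), array([ 1.183, -0.66 ,  0.395]), array([ 1.183, -0.659,  0.396]))
[-0.617 -0.28   0.634] [-0.214  0.171 -0.04 ] 13.41010529616032
```

Emit:
move_arm --pt "0 0 0 1.7 0 -4.7 0" --pt "0 0 0 3.4 0 -9.4 0" --pt "0 0 0 5.1 0 -14.1 0" --pt "0 0 0 6.8 0 -18.8 0" --pt "0 0 0 6.8 0 -18.8 0" --pt "0 0 0 6.8 0 -18.8 0" --pt "0 0 0 6.8 0 -18.8 0" --pt "0 0 0 3.4 0 -9.4 0"

```text
time: 8.62
ee_pos: [633.3, 204.1, 365.8]
eef_rot: [-2.285, -1.788, -0.406]
contact_force: [0.2, 0.1, -3.9]
gripper_width: 13.4
gripper_force: 55.0
```

```bash
python3 - <<'E'
from h import *
import pickle
s=sensors.read_state();print(s['ee_pos'],s['contact_force'],s['torque'],s['gripper_width'])
f=optics.grab_frame('wrist')[:,:,::-1].copy();cv2.imwrite('pics/l1.png',f);pickle.dump(optics.camera_params('wrist'),open('l1.pkl','wb'))
t=optics.grab_frame('top')[:,:,::-1]; s2=optics.grab_frame('side')[:,:,::-1];cv2.imwrite('pics/tl.png',t);cv2.imwrite('pics/sl.png',s2)
out=np.hstack([cv2.resize(f,(400,300)),cv2.resize(s2[90:240,180:380],(400,300))]);cv2.imwrite('pics/l1v.png',out)
E
```

```text
[633.28  204.096 365.8  ] [ 0.184  0.112 -3.851] [-0.618  0.235 -0.034] 13.420689408628954
```

View pics/l1v.png

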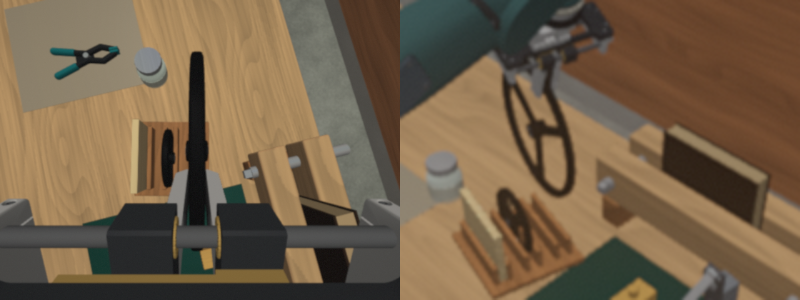

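```bash
python3 - <<'E'
from h import *
import pickle
P=pickle.load(open('l1.pkl','rb'));s=sensors.read_state();C=R.from_rotvec(s['eef_rot']).as_matrix()
f=cv2.imread('pics/l1.png')
m=f.max(2)<60
for y in range(60,280,6):
    xs=np.nonzero(m[y,255:300])[0]; print(y,255+xs.min() if len(xs) else None,255+xs.max() if len(xs) else None,end='; ')
print()
g=s['ee_pos']-5*C[:,2]
for ro in(-8,0,8):
    t=np.radians(ro);d=np.sin(t)*C[:,0]+np.cos(t)*C[:,2];c=g+118*d
    e=np.cross(C[:,1],d)
    far=[proj('wrist',c-125*(np.cos(a)*d+np.sin(a)*-e)*1.0,P) for a in np.radians([0,20,40,60,80])]
    print(ro,c,'hub',proj('wrist',c,P),proj('wrist',c+15*C[:,1],P),'minrow',min([proj('wrist',c+125*(np.cos(a)*d+np.sin(a)*e),P)[1] for a in np.linspace(0,6.28,200)]))
E
```

```text
60 None None; 66 None None; 72 None None; 78 268 283; 84 267 283; 90 267 284; 96 266 284; 102 266 284; 108 266 285; 114 266 285; 120 266 285; 126 266 285; 132 265 285; 138 265 285; 144 265 285; 150 265 285; 156 265 286; 162 265 286; 168 265 286; 174 265 286; 180 265 286; 186 265 286; 192 264 286; 198 262 289; 204 261 290; 210 260 290; 216 261 290; 222 261 289; 228 264 286; 234 264 286; 240 264 287; 246 263 287; 252 262 288; 258 262 289; 264 261 289; 270 260 290; 276 260 291; 
-8 [638.723 226.039 253.042] hub [274.593 226.639] [289.459 226.63 ] minrow 93.28640046713899
0 [642.533 241.402 257.569] hub [274.59  210.649] [289.621 210.644] minrow 72.22567008508464
8 [646.152 256.004 264.254] hub [274.59  194.803] [289.907 194.8  ] minrow 49.17818972215409
```

```bash
python3 - <<'E'
from h import *
p,M=grasp([425,-221,285],-6,20,0);w,a,b=rel(p,M);print(p,w,b, M.T@[0,0,30.])
E
```

```text
[ 420.96  -259.437  391.185] [ 0.048  0.001 -0.13 ] [-444.558 -162.589 -190.969] [ 10.261  -0.    -28.191]
```

Emit:
move_arm --pt "0.012 0 -0.0325 5 0 -14 0" --pt "0.012 0 -0.0325 5 0 -14 0" --pt "0.012 0 -0.0325 -5 -2 -2 0" --pt "0.012 0 -0.0325 -12 -4 -4 0" --pt "0 0 0 -20 -7 -7 0" --pt "0 0 0 -28 -10 -10 0" --pt "0 0 0 -28 -10 -10 0" --pt "0 0 0 -28 -10 -10 0"

```text
time: 9.78
ee_pos: [575.0, 79.4, 391.5]
eef_rot: [-2.145, -1.928, -0.375]
contact_force: [-0.1, -0.6, -3.7]
gripper_width: 13.5
gripper_force: 55.0
```

Emit:
move_arm --pt "0 0 0 -36 -13 -13 0" --pt "0 0 0 -36 -13 -13 0" --pt "0 0 0 -36 -13 -13 0" --pt "0 0 0 -36 -13 -13 0" --pt "0 0 0 -36 -13 -13 0" --pt "0 0 0 -36 -13 -13 0" --pt "0 0 0 -28 -10 -10 0" --pt "0 0 0 -15 -5 -5 0"

```text
time: 10.78
ee_pos: [453.8, -184.5, 390.9]
eef_rot: [-2.147, -1.927, -0.377]
contact_force: [0.0, 0.5, -3.4]
gripper_width: 13.6
gripper_force: 55.0
```

```bash
python3 - <<'E'
from h import *
p,M=grasp([425,-221,285],-6,20,0);w,a,b=rel(p,M);print(w,b)
s=sensors.read_state();print(s['ee_pos'],s['contact_force'],s['torque'],s['gripper_width'])
E
```

```text
[ 0.001  0.001 -0.003] [-73.105 -24.843 -26.96 ]
[ 453.811 -184.543  390.854] [ 0.008  0.456 -3.418] [-0.437  0.122 -0.005] 13.56086060107496
```

Emit:
move_arm --pt "0 0 0 -15 -8 -7 0" --pt "0 0 0 -25 -8 -8 0" --pt "0 0 0 -25 -8 -8 0" --pt "0 0 0 -12 -2 2 0" --pt "0 0 0 -7 0 18 0" --pt "0 0 0 -4 0 18 0" --pt "0 0 0 0 0 0 0" --pt "0 0 0 0 0 0 0"

```text
time: 11.78
ee_pos: [421.0, -257.0, 347.7]
eef_rot: [-2.143, -1.931, -0.377]
contact_force: [0.8, -0.3, -4.2]
gripper_width: 13.3
gripper_force: 55.0
```

```bash
cat > st.py <<'E'
from h import *
import sys
s=sensors.read_state();C=R.from_rotvec(s['eef_rot']).as_matrix();c=s['ee_pos']+113*C[:,2]
a=np.radians(-6);ux=np.array([np.cos(a),np.sin(a),0]);uy=np.array([-ux[1],ux[0],0]);d=c-[553.5,-233,0]
print('t',s['time'],'centre',c,'rack',d@ux,d@uy,c[2],'F',s['contact_force'],'M',s['torque'])
if len(sys.argv)>1:
    p,M=grasp(np.array([553.5,-233,0])+float(sys.argv[1])*ux+float(sys.argv[2])*uy+[0,0,float(sys.argv[3])],-6);w,_,b=rel(p,M);print('turn',w,'shift',b)
E
python3 st.py -58.5 0 235
```

```text
t 11.775 centre [ 425.011 -218.702  241.453] rack -129.27970759491822 0.7885879076130722 241.45271263122424 F [ 0.779 -0.251 -4.242] M [-0.652  0.07  -0.029]
turn [-0.     0.001  0.001] shift [-3.079 70.744  5.794]
```

Emit:
move_arm --pt "0 0 0 0 8 0 0" --pt "0 0 0 0 14 0 0" --pt "0 0 0 0 15 0 0" --pt "0 0 0 0 14 0 0" --pt "0 0 0 0 12 0 0" --pt "0 0 0 -1 8 0 0" --pt "0 0 0 0 0 0 0" --pt "0 0 0 0 0 0 0"

```text
time: 12.78
ee_pos: [491.0, -265.7, 346.6]
eef_rot: [-2.144, -1.929, -0.376]
contact_force: [0.4, 0.1, -4.5]
gripper_width: 13.4
gripper_force: 55.0
```

```bash
python3 st.py -58.5 0 235; python3 - <<'E'
from h import *
import pickle
P=optics.camera_params('wrist');f=optics.grab_frame('wrist')[:,:,::-1].copy();cv2.imwrite('pics/h1.png',f);pickle.dump(P,open('h1.pkl','wb'))
for p in [(480.4,-225.3,315),(553.5,-233,310)]: print(proj('wrist',np.array(p,float),P))
v=cv2.resize(f[110:310,170:430],None,fx=3,fy=3,interpolation=2);cv2.imwrite('pics/h1v.png',v)
E
```

```text
t 12.775 centre [ 494.904 -227.377  240.418] rack -58.862685029631734 -0.5331829835211446 240.41756886534824 F [ 0.417  0.106 -4.542] M [-0.605  0.116 -0.01 ]
turn [-0.001  0.001 -0.001] shift [-1.437  0.224  5.273]
[255.078 201.432]
[353.438 202.055]
```

View pics/h1v.png

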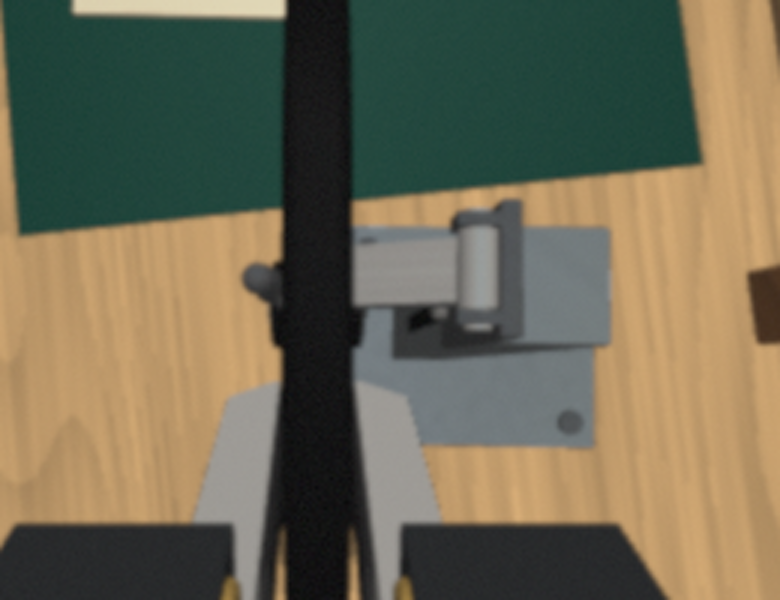

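```bash
python3 - <<'E'
from h import *
import pickle
P=pickle.load(open('h1.pkl','rb'))
c=lambda x,y:(170+x/3-.33,110+y/3-.33)
a=np.radians(-6);ux=np.array([np.cos(a),np.sin(a),0])
uy=np.array([-ux[1],ux[0],0])
for n,q,z in[('nose',(256,278),315),('roller',(480,262),339),('rim y0',(318.5,290),365.4),('rim far',(319,60),340),('post back',(610,230),310),('post back2',(610,345),310),('keepfront',(354,270),325)]:
    d=onz('wrist',c(*q),z,P)-[553.5,-233,0];print(n,d@ux,d@uy)
E
```

```text
nose -73.55637867477196 -0.6506454572721373
roller -23.174574844163775 0.27365188195164053
rim y0 -58.30417689098253 -8.197064633985349
rim far -58.11732058338086 44.991319304624966
post back 15.010321293391431 11.89564758337098
post back2 14.216635847793425 -16.978491375901605
keepfront -49.988975233706064 0.15099333505052287
```

Nose, pivot and post all agree with the rack frame to within 1 mm, and the rim is at x≈−58.3, so I can descend.

Emit:
move_arm --pt "0 0 0 -1.4 0 3.8 0" --pt "0 0 0 -2.1 0 5.6 0" --pt "0 0 0 -2.1 0 5.6 0" --pt "0 0 0 -1.7 0 4.7 0" --pt "0 0 0 -1 0 2.8 0" --pt "0 0 0 0 0 0 0" --pt "0 0 0 0 0 0 0"

```text
time: 13.7
ee_pos: [491.3, -265.9, 322.8]
eef_rot: [-2.144, -1.93, -0.376]
contact_force: [0.5, 0.3, -3.6]
gripper_width: 13.5
gripper_force: 55.0
```

Emit:
move_arm --pt "0 0 0 -0.34 0 0.94 0" --pt "0 0 0 -0.34 0 0.94 0" --pt "0 0 0 -0.34 0 0.94 0" --pt "0 0 0 -0.34 0 0.94 0" --pt "0 0 0 0 0 0 0"

```text
time: 14.32
ee_pos: [491.2, -265.8, 318.7]
eef_rot: [-2.144, -1.93, -0.376]
contact_force: [-0.2, -0.8, -2.8]
gripper_width: 13.2
gripper_force: 55.0
```

```bash
python3 st.py -58.5 0 200
```

```text
t 14.325 centre [ 495.101 -227.453  212.516] rack -58.65895279426895 -0.5879271609517543 212.51553672111692 F [-0.199 -0.816 -2.808] M [-0.59   0.166 -0.053]
turn [-0.001  0.001 -0.   ] shift [-3.819  0.061 11.962]
```

Emit:
move_arm --pt "0 0 0 -0.34 0 0.94 0" --pt "0 0 0 -0.34 0 0.94 0" --pt "0 0 0 -0.34 0 0.94 0" --pt "0 0 0 -0.34 0 0.94 0" --pt "0 0 0 0 0 0 0"

```text
time: 14.95
ee_pos: [491.1, -265.7, 314.7]
eef_rot: [-2.143, -1.93, -0.376]
contact_force: [0.2, -0.4, 1.3]
gripper_width: 13.4
gripper_force: 55.0
```

```bash
python3 st.py
```

```text
t 14.95 centre [ 495.035 -227.264  208.513] rack -58.744202847003535 -0.4065832287613349 208.51313822864256 F [ 0.214 -0.407  1.31 ] M [0.009 0.203 0.056]
```

Emit:
move_arm --pt "0 0 0 -0.34 0 0.94 0" --pt "0 0 0 -0.34 0 0.94 0" --pt "0 0 0 0 0 0 0"

```text
time: 15.32
ee_pos: [491.0, -265.7, 312.3]
eef_rot: [-2.143, -1.929, -0.376]
contact_force: [-1.5, -0.1, 1.2]
gripper_width: 13.5
gripper_force: 55.0
```

```bash
python3 st.py
```

```text
t 15.325 centre [ 494.844 -227.33   206.052] rack -58.927513171583136 -0.49189634518991565 206.05169924582572 F [-1.476 -0.088  1.165] M [-0.006  0.336  0.137]
```

Emit:
move_arm --pt "0 0 0 -0.34 0.3 0.94 0" --pt "0 0 0 -0.34 0.2 0.94 0" --pt "0 0 0 -0.34 0 0.94 0" --pt "0 0 0 0 0 0 0"

```text
time: 15.82
ee_pos: [491.5, -265.9, 309.3]
eef_rot: [-2.143, -1.929, -0.375]
contact_force: [-2.1, 0.5, 1.3]
gripper_width: 13.2
gripper_force: 55.0
```

```bash
python3 st.py
```

```text
t 15.825 centre [ 495.388 -227.482  203.113] rack -58.36996531766353 -0.5869736528189902 203.11254346928584 F [-2.112  0.492  1.321] M [-0.039  0.429  0.227]
```

Emit:
move_arm --pt "0 0 0 -0.34 0 0.94 0" --pt "0 0 0 -0.34 0 0.94 0" --pt "0 0 0 -0.34 0 0.94 0" --pt "0 0 0 0 0 0 0"

```text
time: 16.32
ee_pos: [491.6, -265.9, 306.3]
eef_rot: [-2.143, -1.929, -0.376]
contact_force: [-2.1, -0.1, 1.6]
gripper_width: 13.5
gripper_force: 55.0
```

```bash
python3 st.py
```

```text
t 16.325 centre [ 495.43  -227.53   200.136] rack -58.323450966579 -0.6303586860768473 200.13634740025603 F [-2.112 -0.135  1.568] M [-0.128  0.395  0.234]
```

Emit:
move_arm --pt "0 0 0 -0.34 0 0.94 0" --pt "0 0 0 -0.34 0 0.94 0" --pt "0 0 0 -0.34 0 0.94 0" --pt "0 0 0 -0.34 0 0.94 0" --pt "0 0 0 -0.34 0 0.94 0" --pt "0 0 0 -0.34 0 0.94 0" --pt "0 0 0 0 0 0 0"

```text
time: 17.2
ee_pos: [491.6, -265.8, 300.3]
eef_rot: [-2.143, -1.929, -0.376]
contact_force: [-1.4, 0.1, 0.3]
gripper_width: 13.6
gripper_force: 55.0
```

```bash
python3 st.py
```

```text
t 17.2 centre [ 495.438 -227.449  194.12 ] rack -58.3237648615954 -0.5487836273545251 194.1199085390623 F [-1.437  0.073  0.28 ] M [-0.212  0.493  0.277]
```

Emit:
move_arm --pt "0 0 0 -0.34 0 0.94 0" --pt "0 0 0 -0.34 0 0.94 0" --pt "0 0 0 -0.34 0 0.94 0" --pt "0 0 0 -0.34 0 0.94 0" --pt "0 0 0 -0.34 0 0.94 0" --pt "0 0 0 0 0 0 0"

```text
time: 17.95
ee_pos: [491.6, -265.9, 295.3]
eef_rot: [-2.143, -1.929, -0.376]
contact_force: [-2.3, 0.8, 0.1]
gripper_width: 13.9
gripper_force: 55.0
```

```bash
python3 st.py
```

```text
t 17.95 centre [ 495.43  -227.485  189.111] rack -58.32874066722305 -0.5852560526333374 189.11062427669393 F [-2.274  0.76   0.093] M [-0.237  0.512  0.324]
```

Emit:
move_arm --pt "0 0 0 -0.34 0 0.94 0" --pt "0 0 0 -0.34 0 0.94 0" --pt "0 0 0 -0.34 0 0.94 0" --pt "0 0 0 -0.34 0 0.94 0" --pt "0 0 0 -0.34 0 0.94 0" --pt "0 0 0 -0.34 0 0.94 0" --pt "0 0 0 -0.34 0 0.94 0" --pt "0 0 0 0 0 0 0"

```text
time: 18.95
ee_pos: [491.2, -265.9, 287.9]
eef_rot: [-2.143, -1.928, -0.375]
contact_force: [-4.7, 1.2, -4.5]
gripper_width: 13.3
gripper_force: 55.0
```

```bash
python3 st.py
```

```text
t 18.95 centre [ 494.991 -227.428  181.676] rack -58.77063217218461 -0.5738645581001053 181.67606333878786 F [-4.718  1.186 -4.496] M [-0.523  0.933  0.485]
```

Emit:
move_arm --pt "0 0 0 -0.34 0 0.94 0" --pt "0 0 0 -0.34 0 0.94 0" --pt "0 0 0 -0.34 0 0.94 0" --pt "0 0 0 -0.34 0 0.94 0" --pt "0 0 0 0 0 0 0"

```text
time: 19.58
ee_pos: [491.6, -265.8, 284.4]
eef_rot: [-2.143, -1.929, -0.376]
contact_force: [-5.1, -0.3, -2.8]
gripper_width: 13.8
gripper_force: 55.0
```

```bash
python3 st.py
```

```text
t 19.575 centre [ 495.529 -227.438  178.236] rack -58.234997281752676 -0.5278298186405302 178.23647190946224 F [-5.085 -0.253 -2.836] M [-0.418  0.758  0.381]
```

Emit:
move_arm --pt "0 0 0 -0.34 0 0.94 0" --pt "0 0 0 -0.34 0 0.94 0" --pt "0 0 0 -0.34 0 0.94 0" --pt "0 0 0 -0.34 0 0.94 0" --pt "0 0 0 0 0 0 0"

```text
time: 20.2
ee_pos: [491.6, -265.8, 280.4]
eef_rot: [-2.143, -1.929, -0.376]
contact_force: [-3.8, 0.7, -2.9]
gripper_width: 13.6
gripper_force: 55.0
```

```bash
python3 st.py
```

```text
t 20.2 centre [ 495.471 -227.461  174.173] rack -58.290568910081355 -0.5572433239547139 174.17255553584755 F [-3.753  0.705 -2.935] M [-0.433  0.753  0.402]
```

Emit:
move_arm --pt "0 0 0 -0.34 0 0.94 0" --pt "0 0 0 -0.34 0 0.94 0" --pt "0 0 0 -0.34 0 0.94 0" --pt "0 0 0 0 0 0 0"

```text
time: 20.7
ee_pos: [492.6, -266.0, 277.1]
eef_rot: [-2.145, -1.93, -0.378]
contact_force: [-0.8, -0.8, -3.8]
gripper_width: 13.7
gripper_force: 55.0
```

```bash
python3 st.py
```

```text
t 20.7 centre [ 496.743 -227.714  170.891] rack -56.99884456873372 -0.6761811353300994 170.8907489389852 F [-0.834 -0.751 -3.78 ] M [-0.666  0.168 -0.014]
```

The side force is gone, so the keeper has snapped shut. Next I'll feel for the crook bottom.

Emit:
move_arm --pt "0 0 0 -0.34 0 0.94 0" --pt "0 0 0 -0.34 -0.3 0.94 0" --pt "0 0 0 -0.34 -0.3 0.94 0" --pt "0 0 0 0 0 0 0"

```text
time: 21.2
ee_pos: [491.1, -265.7, 274.5]
eef_rot: [-2.144, -1.929, -0.376]
contact_force: [-0.2, 0.6, -3.6]
gripper_width: 12.8
gripper_force: 55.0
```

```bash
python3 st.py
```

```text
t 21.2 centre [ 494.999 -227.363  168.243] rack -58.76968092530417 -0.5092341734113026 168.24266255402 F [-0.243  0.624 -3.551] M [-0.646  0.14  -0.023]
```

Emit:
move_arm --pt "0 0 0 -0.34 0 0.94 0" --pt "0 0 0 -0.17 0 0.47 0" --pt "0 0 0 0 0 0 0"

```text
time: 21.58
ee_pos: [491.1, -265.8, 273.0]
eef_rot: [-2.144, -1.929, -0.376]
contact_force: [-0.1, 0.2, -4.1]
gripper_width: 13.6
gripper_force: 55.0
```

```bash
python3 st.py
```

```text
t 21.575 centre [ 494.97  -227.394  166.826] rack -58.79529974106539 -0.5428250262392342 166.82565755595715 F [-0.111  0.229 -4.116] M [-0.656  0.121 -0.002]
```

Emit:
move_arm --pt "0 0 0 -0.34 0 0.94 0" --pt "0 0 0 0 0 0 0"

```text
time: 21.82
ee_pos: [491.1, -265.8, 272.3]
eef_rot: [-2.144, -1.93, -0.376]
contact_force: [0.4, 0.7, -3.0]
gripper_width: 13.3
gripper_force: 55.0
```

Emit:
move_arm --pt "0 0 0 -0.25 0 0.7 0" --pt "0 0 0 0 0 0 0"

```text
time: 22.08
ee_pos: [491.1, -265.7, 271.9]
eef_rot: [-2.144, -1.93, -0.377]
contact_force: [-0.4, -0.7, -1.9]
gripper_width: 13.8
gripper_force: 55.0
```

Emit:
move_arm --pt "0 0 0 -0.25 0 0.7 0" --pt "0 0 0 0 0 0 0"

```text
time: 22.32
ee_pos: [491.1, -265.8, 271.4]
eef_rot: [-2.144, -1.93, -0.377]
contact_force: [-0.7, -0.3, 2.5]
gripper_width: 13.8
gripper_force: 55.0
```

Emit:
move_arm --pt "0 0 0 0.12 0 -0.33 0" --pt "0 0 0 0 0 0 0" --pt "0 0 0 0 0 0 0"

```text
time: 22.7
ee_pos: [491.1, -265.7, 271.3]
eef_rot: [-2.144, -1.93, -0.376]
contact_force: [-0.6, -1.4, 2.4]
gripper_width: 13.0
gripper_force: 55.0
```

```bash
python3 st.py
```

```text
t 22.7 centre [ 495.091 -227.386  165.065] rack -58.67613452144267 -0.52227256045359 165.06540414054916 F [-0.581 -1.418  2.417] M [-0.03   0.183  0.014]
```

Emit:
move_arm --pt "0 0 0 0.15 0 -0.4 0" --pt "0 0 0 0 0 0 0"

```text
time: 22.95
ee_pos: [491.1, -265.7, 271.4]
eef_rot: [-2.144, -1.929, -0.376]
contact_force: [0.9, -0.9, 2.4]
gripper_width: 13.4
gripper_force: 55.0
```

```bash
python3 st.py;python3 - <<'E'
from h import *
f=optics.grab_frame('wrist')[:,:,::-1].copy();s=optics.grab_frame('side')[:,:,::-1]
cv2.imwrite('pics/k1.png',np.hstack([cv2.resize(f[110:310,170:430],(520,400),interpolation=2),cv2.resize(s[200:320,290:374],(280,400),interpolation=2)]))
E
```

```text
t 22.95 centre [ 495.033 -227.379  165.159] rack -58.73397977330925 -0.5212531110884927 165.15935450954288 F [ 0.864 -0.924  2.444] M [-0.076  0.125  0.073]
```

View pics/k1.png

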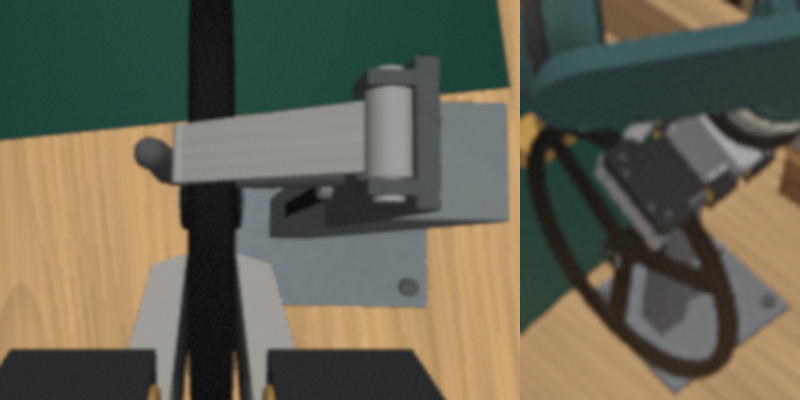

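The wrist view shows the keeper shut over the rim, flat from the nose (150,153) to the pivot (390,130). I'll ease the load a little and release.

Emit:
move_arm --pt "0 0 0 0.17 0 -0.47 0" --pt "0 0 0 0 0 0 0" --pt "0 0 0 0 0 0 0" --squeeze 15

```text
time: 23.42
ee_pos: [491.5, -265.8, 271.4]
eef_rot: [-2.144, -1.93, -0.377]
contact_force: [2.0, 0.1, -1.3]
gripper_width: 13.6
gripper_force: 15.0
```

Emit:
move_arm --pt "0 0 0 0 0 0 0.15" --pt "0 0 0 0 0 0 0.17" --pt "0 0 0 0 0 0 0.2" --pt "0 0 0 0 0 0 0.25" --pt "0 0 0 0 0 0 0.35" --pt "0 0 0 0 0 0 0.4" --pt "0 0 0 0 0 0 0.4" --pt "0 0 0 0 0 0 0.4"

```text
time: 24.42
ee_pos: [491.1, -265.7, 271.9]
eef_rot: [-2.144, -1.929, -0.376]
contact_force: [-0.1, 0.1, 0.6]
gripper_width: 37.3
gripper_force: 0.0
```

```bash
python3 st.py
```

```text
t 24.425 centre [ 494.978 -227.367  165.681] rack -58.79019846543372 -0.5152147087031724 165.68137094799715 F [-0.128  0.115  0.65 ] M [-0.206  0.098 -0.016]
```

Released cleanly. I'll retreat along the fingers and check.

Emit:
move_arm --pt "0 0 0 0 0 -8 0.4" --pt "0 0 0 0 0 -15 0.4" --pt "0 0 0 0 0 -20 0.4" --pt "0 0 0 0 0 -25 0.4" --pt "0 0 0 0 0 -25 0.4" --pt "0 0 0 0 0 -20 0.4" --pt "0 0 0 0 0 0 0.4" --pt "0 0 0 0 0 0 0.4"

```text
time: 25.42
ee_pos: [487.1, -304.2, 377.8]
eef_rot: [-2.144, -1.929, -0.376]
contact_force: [0.0, 0.8, -0.4]
gripper_width: 37.9
gripper_force: 0.0
```

Emit:
move_arm --pt "0 0 0 0 0 0 0.4" --pt "0 0 0 0 0 0 0.4" --pt "0 0 0 0 0 0 0.4" --pt "0 0 0 0 0 0 0.4" --pt "0 0 0 0 0 0 0.4" --pt "0 0 0 0 0 0 0.4" --pt "0 0 0 0 0 0 0.4" --pt "0 0 0 0 0 0 0.4"

```text
time: 26.42
ee_pos: [487.1, -304.1, 378.1]
eef_rot: [-2.144, -1.929, -0.376]
contact_force: [0.8, 0.4, -0.1]
gripper_width: 37.2
gripper_force: 0.0
```

```bash
python3 - <<'E'
from h import *
a=optics.grab_frame('wrist').astype(int)
for _ in range(9):optics.grab_frame('top')
b=optics.grab_frame('wrist').astype(int)
print('moved px',(abs(a-b).max(2)>60)[60:290,200:400].sum())
w=b.astype(np.uint8)[:,:,::-1]
m=w.max(2)<50
for y in range(60,280,20):
    xs=np.nonzero(m[y,200:340])[0];print(y,200+xs.min() if len(xs) else None,200+xs.max() if len(xs) else None,end='; ')
P=optics.camera_params('wrist');c=np.array([495,-227.4,164]);print(proj('wrist',c,P),proj('wrist',c+[0,0,125],P),proj('wrist',c+[13,124,0],P))
cv2.imwrite('pics/end.png',w)
E
```

```text
moved px 0
60 None None; 80 None None; 100 272 283; 120 270 284; 140 269 284; 160 None None; 180 264 324; 200 269 282; 220 268 281; 240 268 279; 260 240 311; [275.191 188.078] [275.019 167.766] [275.091  99.837]
```

View pics/end.png

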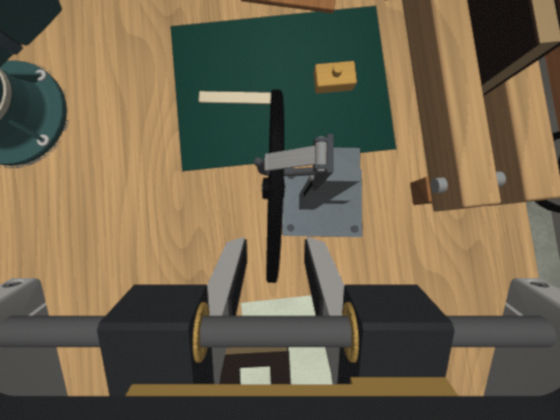

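The wheel hangs still and upright under the shut keeper at (290,158), and the gripper is clear.

```bash
python3 -c "
from workcell import r
print(r.finish_job())"
```

```text
the job is handed in; nothing more can be done
None
```

The wheel hangs still in the hook's bottom with the keeper shut above the rim, the gripper is clear of it, and I handed the job in after about 27 s of robot time; the hand-in returned no verdict.

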